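# Ease the electrode tin's falling lid shut

## Task

The blue electrode tin straight ahead, between the hexagon nut and a pink gas cup (not the other blue tin far off to the right), stands open with its lid about upright. Tip the lid forward with a fingertip, catch it on a finger as it falls and lower it gently until it is fully shut, without letting it slam. Only touch the lid: do not pinch or lift anything, keep the tin where it is, leave the things around it alone, and end with the hand clear.

Things in the scene. Friction and masses are not known exactly. Their poses are not given: they have to be found in the camera images.
- tin: loose blue sheet-steel tin, filled, 0.8 to 1.2 kg, 78 mm deep (its x) by 173 mm long (its y), rim at z = 30 mm, walls 2 mm. Origin: centre of its underside. x points from its front to its hinge side, z up; the front (-x, outside of the wall at x = -38 mm) faces the robot within 0.3 rad of yaw. Keep fingertips above the rim while over the tin
- tin_hinge (a point): middle of the hinge line, at x = 39.5, z = 30 mm in the tin's frame; the line runs along the tin's y. The hinge is nearly free: slight friction holds the lid between about 1.35 and 1.8 rad; further forward it falls shut by itself in about 0.3 s and slams; further back it drops to its stop
- tin_lid (a joint): lid angle, rad: 0 = shut (level), 1.57 = upright, 2.0 = leaning back on its stop; starts at rest at 1.50 to 1.78. The lid weighs 70 g: a plate 2 mm thick, 77 mm from hinge to front, 173 mm long, with a lip turned 6 mm inward round its edge and a lift tab on its front edge
- lid_edge (a point): middle of the lid's free edge: axis of the rolled bead (4 mm thick, along y) that ends the blue lift tab, 50 mm wide, 2 mm thick, 14 mm beyond the lip, level with the lid plate. 92.5 mm from the hinge; at lid angle q at x = 39.5 - 92.5 cos q, z = 30 + 92.5 sin q mm in the tin's frame. Shut, it is 31 mm above the table and 15 mm in front of the tin's wall, open below for a fingertip
- nut: steel hexagon nut, 34x29x16 mm, beyond the tin's +y end; bystander. Origin: centre of its underside
- gas_cup: pink ceramic gas cup standing, 21 mm across, 46 mm high, light, beyond the tin's -y end; bystander. Origin: centre of its underside
- pliers: pliers with blue grips lying flat, 63x178x13 mm, to the right; bystander. Origin: centre of its underside
- v_block: grey steel V-block, 50x40x36 mm, in front of the tin to the right; bystander. Origin: centre of its underside
- magnet: orange welding magnet square lying flat, 90x100x17 mm, nearer the robot to the right; bystander. Origin: centre of its underside
Mind the look-alikes: they are no part of the job. There is more than one size of the tin; the job needs the larger.

How it is judged:
On the way:
1. the falling lid is caught: part-way down (0.15 to 1.0 rad) it rests on the fingers, moving slower than 1.5 rad/s, for 0.2 s (value of joint tin_lid between 0.15 and 1 rad and velocity of joint tin_lid between -1.5 and 1.5 rad/s and contact force between the fingers and tin above 0.03 N), for 0.2 s.
At the end, for the whole second after the job is handed in: the lid is shut to within 0.03 rad, the tin stands flat and at rest within 30 mm of where it stood, and each bystander is within 20 mm of where it stood (value of joint tin_lid below 0.03 rad and angle between tin's own z axis and vertical below 0.05 rad and distance of tin from where it was at the start of the episode below 0.03 m and linear speed of tin below 0.01 m/s and distance of each of nut, gas_cup, pliers, v_block, magnet from where it was at the start of the episode below 0.02 m); the robot touches nothing.
It fails at once if the lid slams: within 0.15 rad of shut it falls faster than 3.5 rad/s (value of joint tin_lid below 0.15 rad and velocity of joint tin_lid below -3.5 rad/s).
It fails at once if the tin is lifted more than 10 mm or tipped (height (world z) of tin above 0.01 m or angle between tin's own z axis and vertical above 0.2 rad).
It fails at once if the tin is shoved more than 30 mm (distance of tin from where it was at the start of the episode above 0.03 m).
It fails at once if the fingers press the tin or its lid with more than 20 N, for instance by pinching the lid (contact force between the fingers and tin above 20 N).
It fails at once if a bystander is moved more than 20 mm (distance of any of nut, gas_cup, pliers, v_block, magnet from where it was at the start of the episode above 0.02 m).
It also fails if it takes over 38 s, if anything falls off the work surface, if the arm or the gripper's body presses on something with over 40 N, if the wrist force passes 120 N, or if a joint passes its speed limit or range.

## Robot

A 6-joint arm with a two-finger parallel gripper is mounted at the origin on a cart in front of the work surface, level with it; the furniture and walls round the work are solid. World frame = base frame: x ahead of the robot, y to its left, z up, the work surface at z = 0. Lengths are in m, angles in rad, forces in N, time in s.
With the tool pointing down it reaches from about 0.35 to 0.85 m from the base axis. Payload 8.1 kg.
Tool frame: the origin (TCP) lies at the very end of the fingers, on their centre line; the grasp point (between the pads) lies 19 mm behind it; z points along the fingers, y is the line along which they close (so a half turn about z gives the same grasp; the last joint's range is limited). The gripper opens to 93 mm and grips with 3 to 60 N. Pads are 15 mm wide; open, the fingers measure 128 mm over their backs; the gripper's body (75 mm by 188 mm) begins 65 mm behind the grasp point.
Start: joints at [-1.347, 0.13, 1.488, -0, 1.523, -0.085], TCP at [0.182, -0.572, 0.219] pointing down, gripper open.
Joint ranges: [-2.96, 2.96], [-0.89, 2.26], [0.02, 2.5], [-1.34, 4.48], [0, 2.73], [-2.66, 2.66]. Speed limits (rad/s): [2.39, 2.39, 2.79, 3.14, 3.14, 3.14].

## Interface

Orientations are given as a rotation vector (axis times angle).
In Python, from plant import monitor, eyes, ticket gives the robot as it stands.
- The arm moves only by the tool arm_command, never from a script. Its argument "deltas" is a list that holds one entry, the list of rows, each a list of 6 numbers: the shift along the world's x, y, z in cm, then the turn, a rotation vector about the world's x, y, z in degrees. In form: [[[tx, ty, tz, rx, ry, rz], ...]]. A call has 1 to 12 rows; each row shifts and turns the commanded pose from where the row before left it; what a row does not reach is not made up. A row lasts 1/12 s, in which the tool goes at most 41.7 mm and 7.16 degrees, less where a joint would pass 70% of its speed; a pose out of reach is approached as far as the arm can. A call is refused whole if a number of a shift passes 4.17 or a number of a turn 7.16, either way. A call with a gripper value outside its range is refused whole. "gripper" is the opening, from -1 (shut) to 1 (fully open), set as the call begins (left out, the last holds). The fingers move at their own pace and stop on an object; "squeeze" is the grip in N (left out, the last holds). Time passes only in rows, so rows that do not move let the fingers close. It gives the time, the measured TCP pose, the force, the opening and the grip force at its end, in the units of the state.
- monitor.read_state(): the state, without advancing time (a new reading comes with each control period).
- eyes.read_camera(name): name is "side" or "top"; returns the picture (420x560x3 uint8, blue, green, red); there is no depth.
- eyes.camera_model(name): a dict with "fx", "fy", "cx", "cy" (pixels), "rvec" (rotation vector, rad) and "tvec" (3), from world to camera coordinates, as OpenCV has them. Camera axes: x right, y down, z forward; pixel columns grow to the right and rows downward; lengths in m; the calibration is good to about 2 mm. A picture is of the moment at which its call begins. camera_model takes no time and is no camera call.
- ticket.close_job(): hands the job in; it is judged then, once.
The state is a dict: "t": time; "q": joint angles; "dq": joint speeds; "joint_torque": joint torques, N m; "tool_pos": TCP position; "orientation": TCP orientation; "force": force on the tool from outside, world axes, zero at the start; "wrist_torque": the same for the moment, N m; "opening": finger opening in m; "gripper_force": force on a finger pad.
Only numpy, scipy, OpenCV 4.12 (cv2) and the standard library are available. Lean on these libraries where they do the work, as an engineer would, in place of code of your own. Each camera call takes 0.05 s, during which the arm holds its last target. There are 200 camera calls.

## Working session

There is one attempt and no reset: what is moved stays moved. The work goes in short steps, Python scripts to look and compute and a tool call to move; the robot and the scene stay as the last step left them, time stands still between calls to the robot, and variables do not carry over. Pictures are saved under pics/ and viewed, at most 10 in all, crops included, and the job is handed in when it is done.

Besides the shell and the picture viewer there is one more tool, called after "Emit:" as name(argument=value, ...) on one line, values as JSON. arm_command: Moves the arm, as the interface text tells. Its arguments: {"type":"object","properties":{"deltas":{"type":"array"},"gripper":{"type":"number"},"squeeze":{"type":"number"}},"required":["deltas"]}

```bash
mkdir -p pics
cat > h.py <<'E'
import cv2,numpy as np
from plant import monitor,eyes,ticket
def P(n):
    m=eyes.camera_model(n);K=np.array([[m['fx'],0,m['cx']],[0,m['fy'],m['cy']],[0,0,1.]])
    R=cv2.Rodrigues(np.array(m['rvec'],float))[0];return K,R,np.array(m['tvec'],float).ravel()
def proj(n,X):
    K,R,t=P(n);c=(K@(R@np.atleast_2d(X).T+t[:,None])).T;return c[:,:2]/c[:,2:]
def back(n,uv,z):
    K,R,t=P(n);d=R.T@np.linalg.inv(K)@np.array([*uv,1.]);o=-R.T@t;return o+d*(z-o[2])/d[2]
def snap(n,f,crop=None,s=1):
    im=eyes.read_camera(n)
    if crop: a,b,c,d=crop;im=im[b:d,a:c]
    cv2.imwrite('pics/'+f,cv2.resize(im,None,fx=s,fy=s,interpolation=cv2.INTER_CUBIC))
E
python3 - <<'E'
from h import *
for n in('side','top'):
    snap(n,n+'0.png');K,R,t=P(n);print(n,K[0,0],-R.T@t,R[2])
s=monitor.read_state();print(s)
E
```

```text
side 517.9081947536139 [ 0.43881718 -1.17552204  0.43680339] [ 0.0648685   0.9121244  -0.40474826]
top 466.39590384838704 [ 0.43669342 -0.26263505  1.1638463 ] [ 0.07567575 -0.01525332 -0.99701581]
{'t': 0.1, 'q': array([-1.34739536e+00,  1.31081383e-01,  1.48916135e+00, -1.24160577e-05,
        1.52300972e+00, -8.53687353e-02]), 'dq': array([-0.0013024 ,  0.00091883, -0.00253656, -0.00046522,  0.00079529,
       -0.00071013]), 'joint_torque': array([ 1.29628621e-03, -5.61341643e+01, -4.93095481e+01,  7.70521467e-02,
        2.91094906e-02, -5.22564221e-05]), 'tool_pos': array([ 0.18225247, -0.57111094,  0.21769986]), 'orientation': array([-3.10259206e+00, -4.82836350e-01,  1.99125576e-04]), 'force': array([-0.58026334,  0.28136198, -0.08602161]), 'wrist_torque': array([-0.05664154, -0.06297991, -0.01130572]), 'gripper_force': 0.0, 'opening': 0.09308651948182166}
```

View pics/side0.png

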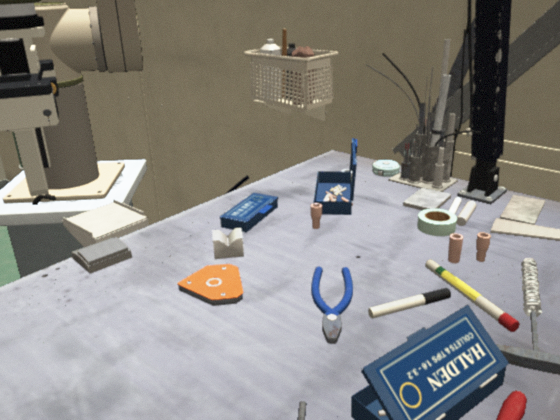

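View pics/top0.png

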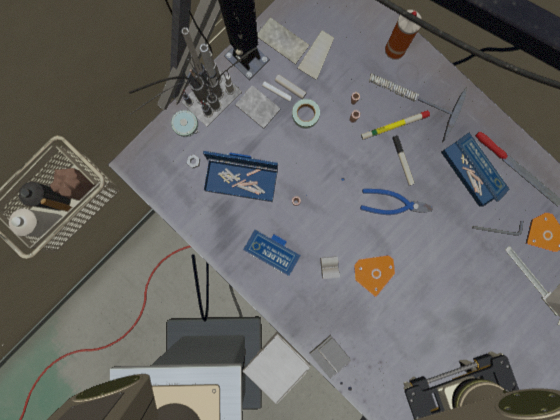

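The side view shows the target tin at about (333,190) with its lid upright at (353,165). In the top view there are three blue tins:
- (240,178): open, between the nut (194,161) and the pink cup (296,201). This is the one that fits.
- (272,252): smaller and already shut.
- (475,168): the far-right look-alike.

I'll confirm with enlarged crops.

Run:
```python
from h import *
snap('top','t1.png',(180,135,310,230),6);snap('side','s1.png',(290,130,390,235),5.7)
```

```text
(no output)
```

View pics/t1.png

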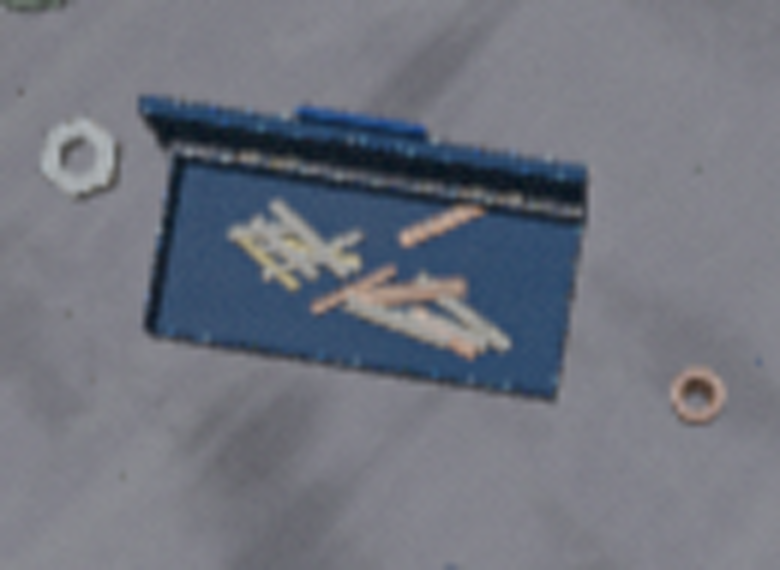

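View pics/s1.png

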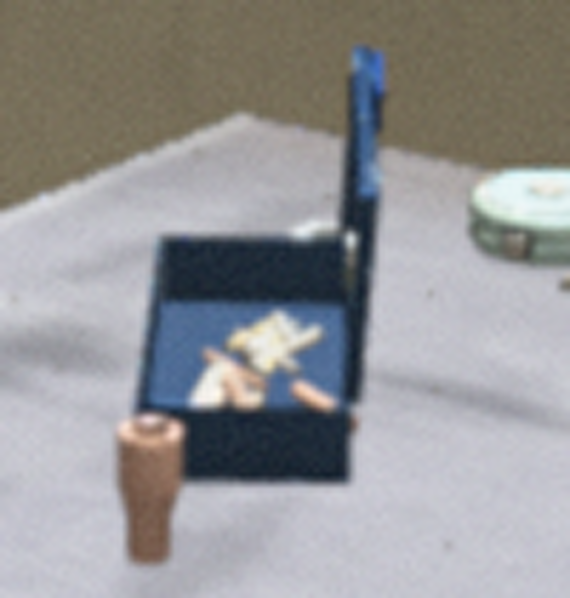

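The crops confirm it: the tin lies between the nut (75,157) and the pink cup (697,395) of the top crop. The front rim runs (150,333) to (556,398) and the tab bead (302,107) to (428,130).

```bash
cat > fit.py <<'E'
from h import *
from scipy.optimize import least_squares
c=lambda u,v:(180+u/6-.4,135+v/6-.4); d=lambda u,v:(290+u/5.7-.4,130+v/5.7-.4)
L=lambda q,s,y:(39.5-s*np.cos(q),y,30+s*np.sin(q))
obs=[('top',c(150,335),lambda q:(-38,86.5,30)),('top',c(556,399),lambda q:(-38,-86.5,30)),
('top',c(302,108),lambda q:L(q,93.5,25)),('top',c(428,131),lambda q:L(q,93.5,-25)),
('top',c(582,222),lambda q:(38,-86.5,30)),('top',c(178,157),lambda q:(38,86.5,30)),
('side',d(140,408),lambda q:(-38,-86.5,30)),('side',d(348,410),lambda q:(39,-86.5,30)),('side',d(160,238),lambda q:(-38,86.5,30)),
('side',d(384,55),lambda q:L(q,94,-25)),('side',d(348,480),lambda q:(38,-86.5,0))]
def w(p,X):
    X=np.array(X)/1e3;cy,s=np.cos(p[2]),np.sin(p[2]);return np.array([p[0]+cy*X[0]-s*X[1],p[1]+s*X[0]+cy*X[1],X[2]])
f=lambda p:np.concatenate([proj(n,w(p,g(p[3])))[0]-uv for n,uv,g in obs])
r=least_squares(f,[.65,-.0,0,1.6],loss='soft_l1');p=r.x
if __name__=='__main__':
    print(p,np.round(f(p).reshape(-1,2),1).tolist())
    print('hinge',w(p,(39.5,0,30)),'edge',w(p,L(p[3],92.5,0)),'edge shut',w(p,L(0,92.5,0)))
    for n,uv,z in(('nut',c(78,157),.016),('cup',c(697,394),.046),('vblock',(330,267),.036),('small',(272,248),.03),('roll',(184,122),.02)):print(n,back('top',uv,z))
E
python3 fit.py
```

```text
[ 0.60020759 -0.16570626 -0.17477322  1.64924132] [[-2.0, -0.4], [0.4, 0.2], [-0.8, -0.1], [0.1, -0.4], [1.0, -0.8], [-1.3, -1.1], [-2.0, 0.5], [0.8, 1.0], [-1.1, 0.1], [-0.5, 7.9], [-0.2, 2.6]]
hinge [ 0.63910585 -0.17257471  0.03      ] edge [ 0.64624414 -0.17383516  0.12221554] edge shut [ 0.54801499 -0.15649037  0.03      ]
nut [ 0.65316781 -0.04694945  0.016     ]
cup [ 0.54775911 -0.30024992  0.046     ]
vblock [ 0.38615007 -0.38005868  0.036     ]
small [ 0.43406988 -0.24108282  0.03      ]
roll [ 0.75027318 -0.02650257  0.02      ]
```

Emit:
arm_command(deltas=[[[2.9, 2.48, 0, 0, 0, 3.9], [2.9, 2.48, 0, 0, 0, 3.9], [2.9, 2.48, 0, 0, 0, 3.9], [2.9, 2.48, 0, 0, 0, 3.9], [2.9, 2.48, 0, 0, 0, 3.9], [2.9, 2.48, 0, 0, 0, 3.9], [2.9, 2.48, 0, 0, 0, 3.9], [2.9, 2.48, 0, 0, 0, 3.9]]], gripper=-0.4, squeeze=5)

```text
t: 0.87
tool_pos: [0.4154, -0.3717, 0.2186]
orientation: [-2.858, -1.305, 0.0]
force: [-0.6, 0.0, -0.5]
opening: 0.044
gripper_force: 0.0
```

Emit:
arm_command(deltas=[[[2.9, 2.48, 0, 0, 0, 3.9], [2.9, 2.48, 0, 0, 0, 3.9], [2.9, 2.48, 0, 0, 0, 3.9], [2.9, 2.48, 0, 0, 0, 3.9], [2.9, 2.48, 0, 0, 0, 3.9], [2.9, 2.48, 0, 0, 0, 3.9], [2.9, 2.48, 0, 0, 0, 3.9], [2.9, 2.48, 0, 0, 0, 3.9], [0, 0, 0, 0, 0, 0], [0, 0, 0, 0, 0, 0]]])

```text
t: 1.7
tool_pos: [0.6472, -0.1728, 0.2175]
orientation: [-2.401, -2.024, 0.001]
force: [0.5, 0.3, -0.4]
opening: 0.0277
gripper_force: 0.0
```

Run:
```python
from h import *
from scipy.spatial.transform import Rotation as Ro
s=monitor.read_state();print(s['t'],s['q'],s['tool_pos'],s['opening'],Ro.from_rotvec(s['orientation']).as_matrix().round(3).tolist())
snap('side','s2.png',(280,60,410,240),3.3)
```

```text
1.7 [-3.37482578e-01  3.21239662e-01  1.27092540e+00 -1.54357159e-05
  1.55102466e+00 -1.67711342e-01] [ 0.64717125 -0.17284229  0.21745158] 0.027674447869451006 [[0.169, 0.986, -0.002], [0.986, -0.169, 0.001], [0.0, -0.002, -1.0]]
```

View pics/s2.png

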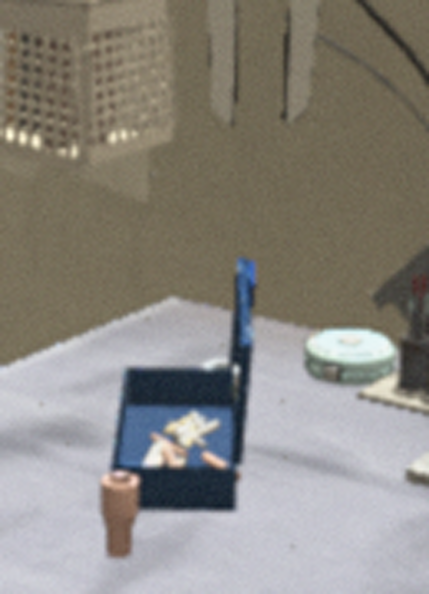

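The fingers (tips at crop (237,122) and (283,120)) hover above the lid, whose tab is at about (250,272). Next I check their alignment by projection.

Run:
```python
from h import *
T=monitor.read_state()['tool_pos']
for z in(.2175,.122,.110):
    X=T.copy();X[2]=z;print(z,(proj('side',X)[0]-[280,60])*3.3, (proj('side',X+[.01,0,0])[0]-[280,60])*3.3)
from fit import p,w,L
for q in(1.55,1.6,1.65,1.7):
    print(q,[((proj('side',w(p,L(q,92.5,y)))[0]-[280,60])*3.3).round(1).tolist() for y in(25,-25)],[((proj('top',w(p,L(q,92.5,y)))[0]-[180,135])*6).round(1).tolist() for y in(25,-25)])
```

```text
0.2175 [257.01382133 123.51893294] [273.6352611  122.93958599]
0.122 [251.6144826  278.16449661] [267.63019419 277.51128143]
0.11 [250.96390427 296.79808448] [266.90661135 296.13645719]
1.55 [[235.9, 265.4], [236.9, 289.3]] [[290.7, 129.3], [422.1, 150.3]]
1.6 [[243.3, 265.5], [244.6, 289.5]] [[292.8, 117.3], [424.1, 138.3]]
1.65 [[250.7, 265.9], [252.3, 290.0]] [[294.9, 105.5], [426.2, 126.5]]
1.7 [[258.0, 266.7], [259.9, 290.8]] [[297.1, 93.8], [428.2, 114.8]]
```

Emit:
arm_command(deltas=[[[0, 0, -1.8, 0, 0, 0], [0, 0, -1.8, 0, 0, 0], [0, 0, -1.8, 0, 0, 0], [0, 0, -1.8, 0, 0, 0], [0, 0, -1.8, 0, 0, 0], [0, 0, -1.6, 0, 0, 0], [0, 0, 0, 0, 0, 0], [0, 0, 0, 0, 0, 0]]])

```text
t: 2.42
tool_pos: [0.6447, -0.1758, 0.1119]
orientation: [-2.406, -2.018, 0.002]
force: [0.1, -0.5, 0.0]
opening: 0.0279
gripper_force: 0.0
```

```bash
cat > plan.py <<'E'
from h import *
from fit import p,w,L
def tcp(q,th,g,h):
    B=np.array([39.5-92.5*np.cos(q),30+92.5*np.sin(q)]);a=np.array([np.sin(th),-np.cos(th)]);n=np.array([np.cos(th),np.sin(th)])
    X=B+h*a+(g/2-2)*n;return w(p,(X[0],0,X[1]))
def rows(X0,th0,seq):
    X=X0.copy();out=[];u=np.array([-np.sin(p[2]),np.cos(p[2])])
    for q,th,g,h in seq:
        Y=tcp(q,th,g,h);d=np.round((Y-X)*100,2);X=X+d/100
        a=-np.degrees(th-th0);th0=th;out.append([*d.tolist(),*np.round(a*u,2).tolist(),0])
    print(out,'end',X)
E
python3 - <<'E'
from plan import *
s=monitor.read_state();print(s['t'],s['tool_pos'],s['opening'],s['force'])
qs=np.linspace(1.52,.6,23);th=lambda q:float(np.clip(1.57-q-.1,0,.52))
rows(s['tool_pos'],0,[(q,th(q),27.7,10) for q in qs])
snap('side','s3.png',(280,60,410,240),3.3)
E
```

```text
2.4167 [ 0.64473725 -0.17579667  0.11190796] 0.02787657444814305 [ 0.14573866 -0.49508654  0.01466227]
[[0.14, 0.2, 0.05, -0.0, -0.0, 0], [-0.38, 0.06, -0.03, -0.0, -0.0, 0], [-0.34, 0.07, -0.0, -0.34, -1.9, 0], [-0.34, 0.06, -0.01, -0.42, -2.36, 0], [-0.34, 0.06, -0.02, -0.42, -2.36, 0], [-0.34, 0.05, -0.04, -0.42, -2.36, 0], [-0.33, 0.06, -0.05, -0.42, -2.36, 0], [-0.33, 0.06, -0.07, -0.42, -2.36, 0], [-0.33, 0.06, -0.08, -0.42, -2.36, 0], [-0.33, 0.06, -0.09, -0.42, -2.36, 0], [-0.32, 0.05, -0.11, -0.42, -2.36, 0], [-0.31, 0.06, -0.12, -0.42, -2.36, 0], [-0.31, 0.06, -0.13, -0.42, -2.36, 0], [-0.31, 0.05, -0.15, -0.42, -2.36, 0], [-0.3, 0.05, -0.18, -0.26, -1.49, 0], [-0.31, 0.06, -0.24, -0.0, -0.0, 0], [-0.29, 0.05, -0.24, -0.0, -0.0, 0], [-0.28, 0.05, -0.27, -0.0, -0.0, 0], [-0.27, 0.04, -0.27, -0.0, -0.0, 0], [-0.26, 0.05, -0.28, -0.0, -0.0, 0], [-0.24, 0.04, -0.3, -0.0, -0.0, 0], [-0.24, 0.05, -0.3, -0.0, -0.0, 0], [-0.22, 0.03, -0.32, -0.0, -0.0, 0]] end [ 0.57893725 -0.16199667  0.07940796]
```

View pics/s3.png

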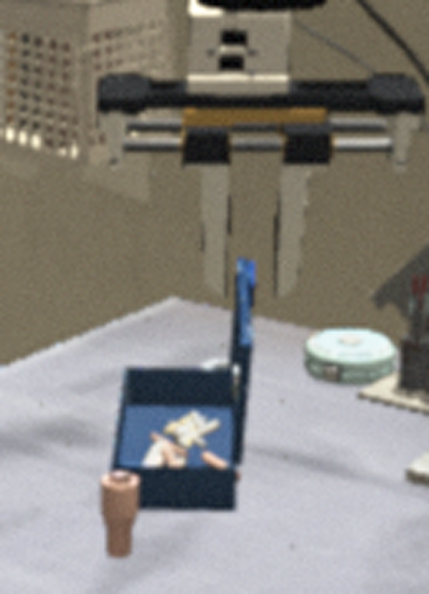

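The tab (crop 237–257) sits between the fingertips (inner faces at 229 and 276, tips at row 297), so I can tip it forward.

Emit:
arm_command(deltas=[[[0.14, 0.2, 0.05, 0, 0, 0], [-0.38, 0.06, -0.03, 0, 0, 0], [-0.34, 0.07, 0, -0.34, -1.9, 0], [-0.34, 0.06, -0.01, -0.42, -2.36, 0], [-0.34, 0.06, -0.02, -0.42, -2.36, 0], [-0.34, 0.05, -0.04, -0.42, -2.36, 0], [-0.33, 0.06, -0.05, -0.42, -2.36, 0], [-0.33, 0.06, -0.07, -0.42, -2.36, 0], [-0.33, 0.06, -0.08, -0.42, -2.36, 0], [-0.33, 0.06, -0.09, -0.42, -2.36, 0], [-0.32, 0.05, -0.11, -0.42, -2.36, 0], [-0.31, 0.06, -0.12, -0.42, -2.36, 0]]])

```text
t: 3.47
tool_pos: [0.6113, -0.1665, 0.1086]
orientation: [2.142, 1.801, 0.376]
force: [0.2, 0.3, -0.2]
opening: 0.0277
gripper_force: 0.0
```

Emit:
arm_command(deltas=[[[-0.31, 0.06, -0.13, -0.42, -2.36, 0], [-0.31, 0.05, -0.15, -0.42, -2.36, 0], [-0.3, 0.05, -0.18, -0.26, -1.49, 0], [-0.31, 0.06, -0.24, 0, 0, 0], [-0.29, 0.05, -0.24, 0, 0, 0], [-0.28, 0.05, -0.27, 0, 0, 0], [-0.27, 0.04, -0.27, 0, 0, 0], [-0.26, 0.05, -0.28, 0, 0, 0], [0, 0, 0, 0, 0, 0], [0, 0, 0, 0, 0, 0], [0, 0, 0, 0, 0, 0], [0, 0, 0, 0, 0, 0]]])

```text
t: 4.47
tool_pos: [0.5878, -0.1623, 0.0895]
orientation: [2.071, 1.74, 0.462]
force: [-0.1, 0.6, 0.3]
opening: 0.0276
gripper_force: 0.2
```

Run:
```python
from h import *
s=monitor.read_state();print(s['t'],s['tool_pos'],s['orientation'],s['opening'],s['force'],s['wrist_torque'])
snap('side','s4.png',(260,90,410,240),3.9)
```

```text
4.4667 [ 0.58779829 -0.16225279  0.08949026] [2.07071079 1.74040242 0.46165887] 0.027592921510789032 [-0.14080319  0.63379379  0.30927425] [0.05866684 0.25924999 0.03664317]
```

View pics/s4.png

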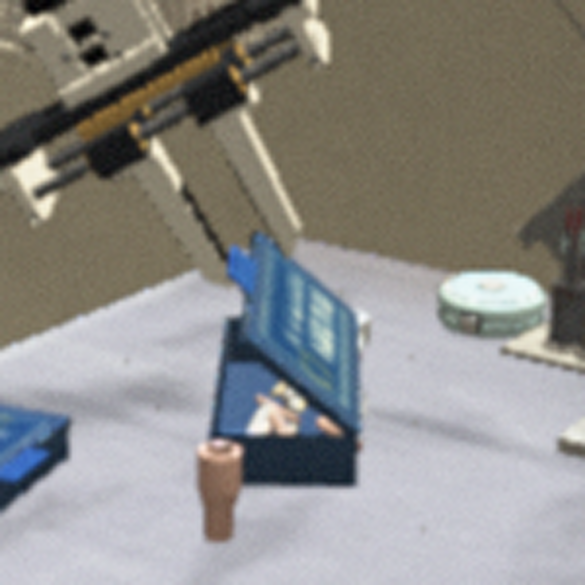

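The lid is caught at about 0.7 rad, with its tab resting on the front finger (crop (240,265)). I'll widen the gripper slightly while compensating, then lower it.

Run:
```python
from plan import *
s=monitor.read_state();X=s['tool_pos']
print(min((np.linalg.norm((tcp(q,.52,27.7,10)-X)[[0,2]]),q) for q in np.linspace(.5,.9,41)))
seq=[(.72,.52,g,10) for g in(33,39,45)]+[(.72,.52,45,10)]*2+[(q,.52,45,10) for q in [*np.linspace(.685,.09,18),*np.linspace(.07,-.03,6)]]
rows(X,.52,seq)
```

```text
(np.float64(0.0008252558786564779), np.float64(0.75))
[[0.01, -0.13, 0.0, -0.0, -0.0, 0], [0.26, -0.05, 0.15, -0.0, -0.0, 0], [0.25, -0.04, 0.15, -0.0, -0.0, 0], [0.0, -0.0, 0.0, -0.0, -0.0, 0], [0.0, -0.0, 0.0, -0.0, -0.0, 0], [-0.2, 0.04, -0.25, -0.0, -0.0, 0], [-0.2, 0.03, -0.25, -0.0, -0.0, 0], [-0.19, 0.03, -0.26, -0.0, -0.0, 0], [-0.18, 0.04, -0.27, -0.0, -0.0, 0], [-0.17, 0.03, -0.27, -0.0, -0.0, 0], [-0.16, 0.02, -0.28, -0.0, -0.0, 0], [-0.15, 0.03, -0.29, -0.0, -0.0, 0], [-0.14, 0.02, -0.29, -0.0, -0.0, 0], [-0.13, 0.03, -0.29, -0.0, -0.0, 0], [-0.12, 0.02, -0.3, -0.0, -0.0, 0], [-0.11, 0.02, -0.31, -0.0, -0.0, 0], [-0.1, 0.02, -0.31, -0.0, -0.0, 0], [-0.09, 0.01, -0.31, -0.0, -0.0, 0], [-0.08, 0.02, -0.31, -0.0, -0.0, 0], [-0.06, 0.01, -0.32, -0.0, -0.0, 0], [-0.06, 0.01, -0.32, -0.0, -0.0, 0], [-0.05, 0.01, -0.32, -0.0, -0.0, 0], [-0.03, 0.0, -0.32, -0.0, -0.0, 0], [-0.01, 0.0, -0.18, -0.0, -0.0, 0], [-0.01, 0.01, -0.19, -0.0, -0.0, 0], [-0.01, -0.0, -0.18, -0.0, -0.0, 0], [-0.01, -0.0, -0.19, -0.0, -0.0, 0], [0.0, -0.0, -0.18, -0.0, -0.0, 0], [0.01, -0.0, -0.19, -0.0, -0.0, 0]] end [ 0.57048824 -0.16042934  0.0286976 ]
```

Emit:
arm_command(deltas=[[[0.2, -0.04, 0.1, 0, 0, 0], [0.2, -0.04, 0.1, 0, 0, 0], [0.2, -0.04, 0.1, 0, 0, 0], [0, 0, 0, 0, 0, 0], [0, 0, 0, 0, 0, 0], [-0.2, 0.04, -0.25, 0, 0, 0], [-0.2, 0.03, -0.25, 0, 0, 0], [-0.19, 0.03, -0.26, 0, 0, 0], [-0.18, 0.04, -0.27, 0, 0, 0], [-0.17, 0.03, -0.27, 0, 0, 0], [-0.16, 0.02, -0.28, 0, 0, 0], [-0.15, 0.03, -0.29, 0, 0, 0]]], gripper=-0.03)

```text
t: 5.52
tool_pos: [0.5808, -0.1612, 0.0732]
orientation: [2.071, 1.74, 0.461]
force: [-0.9, 0.4, -0.3]
opening: 0.0449
gripper_force: 0.1
```

Emit:
arm_command(deltas=[[[-0.14, 0.02, -0.29, 0, 0, 0], [-0.13, 0.03, -0.29, 0, 0, 0], [-0.12, 0.02, -0.3, 0, 0, 0], [-0.11, 0.02, -0.31, 0, 0, 0], [-0.1, 0.02, -0.31, 0, 0, 0], [-0.09, 0.01, -0.31, 0, 0, 0], [-0.08, 0.02, -0.31, 0, 0, 0], [-0.06, 0.01, -0.32, 0, 0, 0], [0, 0, 0, 0, 0, 0], [0, 0, 0, 0, 0, 0]]])

```text
t: 6.35
tool_pos: [0.5723, -0.1595, 0.0486]
orientation: [2.072, 1.741, 0.461]
force: [-1.6, -0.1, -0.1]
opening: 0.0451
gripper_force: 1.1
```

Run:
```python
from plan import *
s=monitor.read_state();X=s['tool_pos'];print(s['t'],X,s['opening'],s['force'])
print(min((np.linalg.norm((tcp(q,.52,45,10)-X)[[0,2]]),q) for q in np.linspace(0,.6,61)))
snap('side','s5.png',(240,90,400,240),3.9)
```

```text
6.35 [ 0.5723165  -0.15952901  0.04864742] 0.04509170620565033 [-1.56540029 -0.11288378 -0.0775691 ]
(np.float64(0.00041382877671719033), np.float64(0.19))
```

View pics/s5.png

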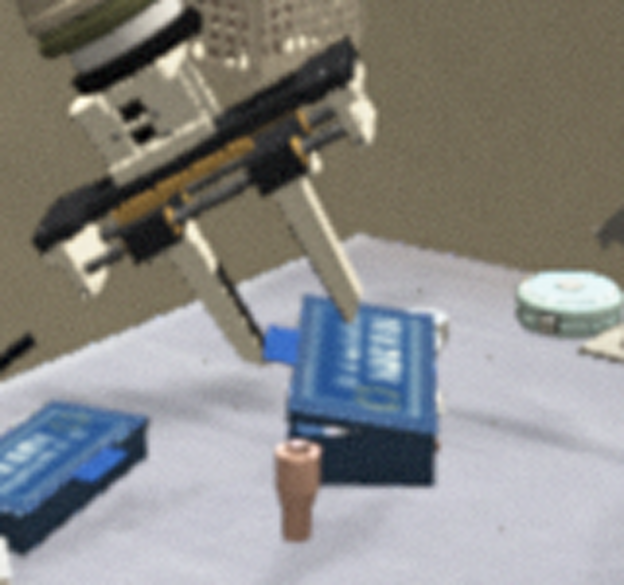

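The lid is near 0.19 rad, with the tab on the front finger (crop (265,350)) and the rear finger clear above it. I'll ease it shut and back off.

Emit:
arm_command(deltas=[[[-0.06, 0.01, -0.2, 0, 0, 0], [-0.06, 0.01, -0.2, 0, 0, 0], [-0.06, 0.01, -0.2, 0, 0, 0], [-0.06, 0.01, -0.2, 0, 0, 0], [-0.06, 0.01, -0.2, 0, 0, 0], [-0.06, 0.01, -0.2, 0, 0, 0], [-0.1, 0.02, -0.15, 0, 0, 0], [-0.1, 0.02, -0.15, 0, 0, 0], [-0.1, 0.02, 0, 0, 0, 0], [-0.15, 0.03, 0, 0, 0, 0], [-0.2, 0.03, 0, 0, 0, 0], [-0.2, 0.03, 0, 0, 0, 0]]])

```text
t: 7.4
tool_pos: [0.5606, -0.1576, 0.0344]
orientation: [2.071, 1.74, 0.462]
force: [-0.7, -0.8, -0.6]
opening: 0.0453
gripper_force: 0.0
```

Emit:
arm_command(deltas=[[[-0.2, 0.03, 0, 0, 0, 0], [-0.2, 0.03, 0, 0, 0, 0], [0, 0, 0, 0, 0, 0], [0, 0, 0, 0, 0, 0]]])

```text
t: 7.73
tool_pos: [0.5566, -0.157, 0.0343]
orientation: [2.071, 1.74, 0.462]
force: [-0.0, -0.3, -0.0]
opening: 0.0451
gripper_force: 0.0
```

Run:
```python
from plan import *
s=monitor.read_state();X=s['tool_pos'];print(s['t'],X,s['opening'],s['force'],s['gripper_force'])
snap('side','s6.png',(240,90,400,240),3.9)
```

```text
7.7333 [ 0.55660206 -0.15703     0.03431428] 0.04514710904929169 [-0.0053896  -0.29969224 -0.01207604] 0.0
```

View pics/s6.png

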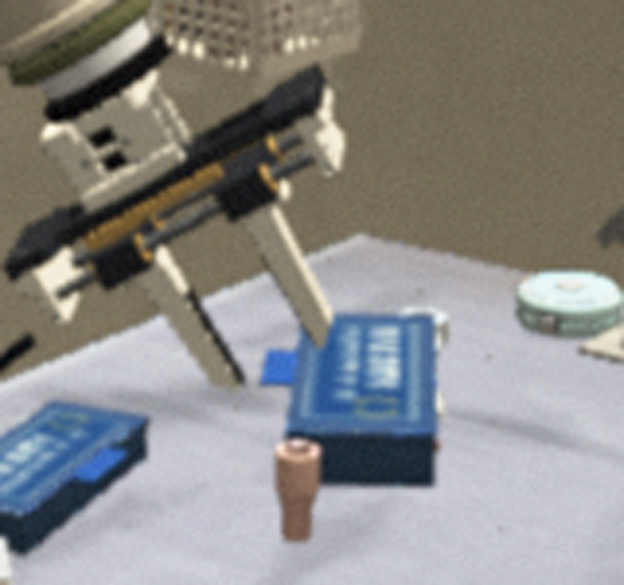

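The lid is shut flat, with the tab at crop (280,367), and the front finger is clear of it. Retreating along the finger axis.

Emit:
arm_command(deltas=[[[-0.8, 0.14, 1.2, 0, 0, 0], [-0.8, 0.14, 1.3, 0, 0, 0], [-1, 0.17, 1.7, 0, 0, 0], [-1, 0.17, 1.7, 0, 0, 0], [-1, 0.17, 1.7, 0, 0, 0], [-1, 0.17, 1.7, 0, 0, 0], [-1, 0.17, 1.7, 0, 0, 0], [0, 0, 0, 0, 0, 0], [0, 0, 0, 0, 0, 0], [0, 0, 0, 0, 0, 0]]])

```text
t: 8.62
tool_pos: [0.4907, -0.1458, 0.1436]
orientation: [2.071, 1.74, 0.461]
force: [0.3, -0.1, -0.4]
opening: 0.0456
gripper_force: 0.0
```

Run:
```python
from plan import *
s=monitor.read_state();print(s['t'],s['tool_pos'],s['force'])
snap('side','s7.png',(240,90,400,240),3.9)
```

```text
8.6167 [ 0.49074923 -0.14575722  0.1436203 ] [ 0.26581125 -0.06636213 -0.41713467]
```

View pics/s7.png

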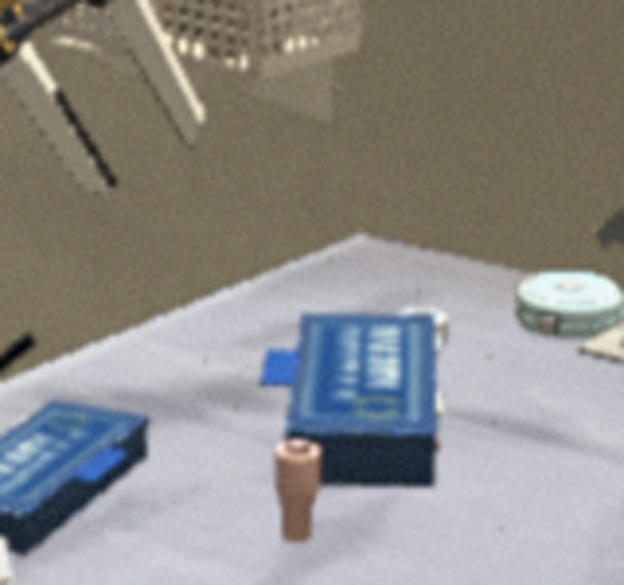

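The tin (crop (365,400)) is shut and in place, the cup (298,490) hasn't moved, and the hand is clear at the upper left.

```bash
python3 -c "
from plant import ticket;print(ticket.close_job())"
```

```text
the job is handed in; nothing more can be done
None
```

I tipped the lid forward, caught it on the front finger at about 0.7 rad and lowered it until it looked fully shut; the hand is clear and the job is handed in, though the hand-in returned no verdict.

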